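# Shift the jammed leather press into reverse past the lockout collar

## Robot

A 6-joint arm with a two-finger parallel gripper is mounted at the origin on the work surface. World frame = base frame: x ahead of the robot, y to its left, z up, the work surface at z = 0. Lengths are in m, angles in rad, forces in N, time in s.
With the tool pointing down it reaches from about 0.35 to 0.875 m from the base axis. Payload 4.2 kg.
Tool frame: the origin (TCP) lies at the very end of the fingers, on their centre line; the grasp point (between the pads) lies 19 mm behind it (env.pinch_z is the distance from the TCP to the grasp point, in m); z points along the fingers, y is the direction in which the jaws open and shut (so a half turn about z gives the same grasp; the last joint's range is limited). The gripper opens to 85 mm and grips with 20 to 120 N. Pads are 22 mm wide; open, the fingers measure 114 mm over their backs; the gripper's body (76 mm by 85 mm) begins 54 mm behind the grasp point. The pads swing forward as they close: fully open they stand 13 mm farther back than shut.
Start: joints at [1.554, 0.385, 0.008, 0, -1.194, -0.259], TCP at [0.17, 0.601, 0.192] pointing down, gripper open.
Joint ranges: [-3.14, 3.14], [-1.21, 2.06], [-1.07, 1.41], [-3.16, 2.05], [-2.99, -0.16], [-3.1, 3.1]. Speed limits (rad/s): [2.79, 2.79, 3.14, 3.14, 3.14, 3.14].

## Interface

Orientations are given as a rotation vector (axis times angle).
In Python, from plant import readout, cams, job, look_for, regions_of, env gives the robot as it stands. The module is installed in compiled form; this text tells all that it offers.
- The arm moves only by the tool move_arm, never from a script. Its argument "deltas" is a list of rows, each an object with "jaw": the opening, from -1 (shut) to 1 (fully open); "slide": the shift along the tool's x, y, z in units of 25 mm (1.0 is 25 mm), a list of three; "twist": the turn, a rotation vector about the tool's x, y, z in units of 5 degrees (1.0 is 5 degrees), a list of three. In form: [{"jaw": jaw, "slide": [x, y, z], "twist": [rx, ry, rz]}, ...]. A call has 1 to 10 rows; each row is the pose to reach, as a shift and turn from the pose commanded when the call began, along the tool's axes at that moment; what a row does not reach only later rows make up. A row lasts 1/10 s, in which the tool goes at most 50 mm and 8.59 degrees, less where a joint would pass 70% of its speed; a pose out of reach is approached as far as the arm can. A call with a gripper value outside its range is refused whole. The fingers move at their own pace and stop on an object; "force" is the grip in N (left out, the last holds). Time passes only in rows, so rows that repeat a pose let the fingers close. It gives the time, the measured TCP pose, the force and the opening at its end, in the units of the state.
- readout.read_state(): the state, without advancing time (a new reading comes with each control period).
- cams.snapshot(name): name is "side" or "top" or "wrist"; returns (picture, depth): 384x512x3 uint8, red, green, blue; 384x512 float32, m along the optical axis (not along the pixel's ray), 0 where there is no reading.
- cams.camera_info(name): a dict with "K" (3x3 intrinsics, pixels), "extrinsics" (4x4, takes a point from camera to world coordinates); the wrist camera has in their place "T_tool_cam" (4x4, takes a point from camera to tool coordinates, whose origin is the TCP and whose axes are the flange's). Camera axes: x right, y down, z forward; pixel columns grow to the right and rows downward; lengths in m; the calibration is good to about 2 mm. A picture is of the moment at which its call begins: read the wrist's pose just before it. camera_info takes no time and is no camera call.
- job.hand_in(): hands the job in, once; it reports no verdict.
Trained networks look in the newest picture that a camera, given by its name, has taken for a name from the list of things; names that differ only in an ending like _2 or _b are one class to them, and where a whole thing is asked for, a point or a joint stands for the part that bears it (a point fixed in the world has none). Each returns a list of dicts, best first, with "conf" (0 to 1); they miss things now and then, are a little off and sometimes report something else, mostly with a low value. They report only what shows in the picture. A call takes as long as a camera call. They do not tell look-alikes from the thing itself.
- look_for(camera, target): "rect" ([left, top, right, bottom] in pixels, round what is visible of it).
- regions_of(camera, target): "mask" (384x512 bool, what is visible of it) and "rect" ([left, top, right, bottom] in pixels, round what is visible of it).
The state is a dict: "t": time; "q": joint angles; "qd": joint speeds; "effort": joint torques, N m; "ee_pos": TCP position; "orientation": TCP orientation; "wrist_force": force on the tool from outside, world axes, zero at the start; "ft_torque": the same for the moment, N m; "width": finger opening in m.
Only numpy, scipy, OpenCV 4.12 (cv2) and the standard library are available. Lean on these libraries where they do the work, as an engineer would, in place of code of your own. Each camera call takes 0.05 s, during which the arm holds its last target. There are 200 camera calls.

## Task

The leather roller press has jammed: put its shift lever, the one with the orange collar, into reverse. Lift the orange collar, push the lever with the collar held up past the yellow gate blocks to the far, red-marked end, then let go so that the collar drops back down behind the gate. Leave the blue-collared lever of the skiving machine alone.

Things in the scene. Friction and masses are not known exactly. Their poses are not given: they have to be found in the camera images.
- press_collar_grip (a point): Middle of the orange collar, where to grip it: a sleeve 28 mm across, 24 mm high, on a 12 mm lever rod. Tilts with the lever: z runs up the rod, y is parallel to the hinge, x is the way to push for reverse. The hinge is 114 mm (plus the lift) down the rod. Above it a black knob, 24 mm across, its top 44 mm above this point while the collar is down. Two steel legs hang from the collar to 44 mm below.
- press: Grey shift quadrant bolted to the bench, 170 x 90 mm, 136 mm high; carries the orange-collared lever. Origin: centre of the base; hinge 70 mm above it, along y; x points to reverse (red stripe; green at the other end), within 30 deg of straight away from the robot. Two yellow gate blocks on the crown beside the slot, tops 82 mm from the hinge, stop the collar's legs just past upright.
- press_lever (a joint): Tilt of the orange-collared lever, rad: 0 upright, positive towards reverse (x), range -0.45 to 0.56, firm stops. Starts between -0.30 and 0; stays where left; about 2.5 N at the collar moves it. With the collar down it is blocked at about 0.03; beyond about 0.39 the collar can drop behind the gate.
- press_collar (a joint): Lift of the orange collar along the rod, m: 0 down, 0.018 fully up. A spring of about 2 to 3.5 N pushes it down when let go. Its legs clear the gate blocks from a lift of about 0.012.
- skiver_knob (a point): Black knob, 24 mm across, 150 mm from the hinge, on top of the other lever, which is alike but has a blue collar and its own quadrant, 0.24 m or more from the first. Not to be moved. Which of the two stands on the left varies.
Not all that is in view belongs to the job. Leave any pink look-alike of the press alone.

How it is judged:
By the outcome, as a careful person would: the job done as asked, in the order asked, and still so for the second after the job is handed in, with the robot touching nothing.
It also fails if it takes over 34 s, if anything falls off the work surface, if the arm or the gripper's body presses on something with over 40 N, if the wrist force passes 120 N, or if a joint passes its speed limit or range.

## Working session

There is one attempt and no reset: what is moved stays moved. The work goes in short steps, Python scripts to look and compute and a tool call to move; the robot and the scene stay as the last step left them, time stands still between calls to the robot, and variables do not carry over. Pictures are saved under pics/ and viewed, about 8 in all and at most 12, crops included, and the job is handed in when it is done.

Besides the shell and the picture viewer there is one more tool, called after "Request:" by a JSON object that holds its "fn" and its "kwargs", one argument or row to a line. move_arm: Moves the arm, as the interface text tells. Its arguments: {"type":"object","properties":{"deltas":{"type":"array","items":{"type":"object","properties":{"jaw":{"type":"number"},"slide":{"type":"array","items":{"type":"number"}},"twist":{"type":"array","items":{"type":"number"}}}}},"force":{"type":"number"}},"required":["deltas"]}

```bash
mkdir -p pics; python3 - <<'E'
from plant import readout,cams,look_for,regions_of,env
import numpy as np,cv2
s=readout.read_state();print({k:np.round(v,3) for k,v in s.items()})
ims=[]
for c in("side","top"):
    im,d=cams.snapshot(c);np.savez(f"{c}.npz",im=im,d=d)
    i=cams.camera_info(c);print(c,np.round(i["K"],1).tolist(),np.round(i["extrinsics"],3).tolist())
    K=i["K"];T=i["extrinsics"]
    for t in("press_collar_grip","press","skiver_knob"):
        for r in regions_of(c,t):
            m=r["mask"]&(d>0);v,u=np.nonzero(m)
            z=d[m];P=np.c_[(u-K[0][2])/K[0][0]*z,(v-K[1][2])/K[1][1]*z,z]@T[:3,:3].T+T[:3,3]
            print(c,t,round(r["conf"],2),np.round(r["rect"]),len(z),np.median(P,0).round(3) if len(z) else 0, P.min(0).round(3),P.max(0).round(3))
    ims.append(im)
cv2.imwrite("pics/a.png",cv2.resize(np.hstack(ims),(800,300))[:,:,::-1])
cv2.imwrite("pics/top.png",ims[1][:,:,::-1]);cv2.imwrite("pics/side.png",ims[0][:,:,::-1])
i=cams.camera_info("wrist");print(np.round(i["T_tool_cam"],3).tolist(),env.pinch_z)
E
```

```text
{'t': np.float64(0.0), 'q': array([ 1.554e+00,  3.860e-01,  7.000e-03, -1.000e-03, -1.194e+00,
       -2.590e-01]), 'qd': array([-0.001,  0.001,  0.   , -0.002, -0.002,  0.   ]), 'effort': array([-0.0000e+00, -3.9229e+01,  1.8840e+01,  4.1860e+00, -5.0000e-03,
        0.0000e+00]), 'ee_pos': array([0.17 , 0.601, 0.191]), 'orientation': array([ 3.11 , -0.432, -0.   ]), 'wrist_force': array([-0.21 , -0.312,  0.396]), 'ft_torque': array([ 0.009, -0.043,  0.012]), 'width': np.float64(0.086)}
side [[413.0, 0.0, 258.2], [0.0, 413.0, 189.9], [0.0, 0.0, 1.0]] [[-0.722, -0.418, 0.551, 0.071], [-0.692, 0.427, -0.583, 0.492], [0.008, -0.802, -0.597, 0.678], [0.0, 0.0, 0.0, 1.0]]
side press_collar_grip 0.81 [195. 225. 213. 255.] 324 [0.503 0.176 0.18 ] [0.489 0.145 0.133] [0.544 0.185 0.197]
side press_collar_grip 0.79 [253. 175. 267. 201.] 268 [ 0.542 -0.002  0.182] [ 0.531 -0.029  0.139] [0.557 0.005 0.202]
side press 0.91 [217. 158. 299. 270.] 4155 [0.526 0.013 0.081] [ 0.458 -0.243  0.001] [0.752 0.038 0.233]
side press 0.81 [159. 217. 248. 328.] 5261 [0.501 0.19  0.08 ] [0.444 0.058 0.001] 
[... 295 characters left out ...]
0.0, 0.0, 0.0, 1.0]]
top press_collar_grip 0.58 [156. 199. 172. 215.] 94 [0.51  0.16  0.191] [0.492 0.154 0.135] [0.524 0.187 0.222]
top press_collar_grip 0.44 [246. 186. 264. 198.] 95 [ 0.537 -0.009  0.196] [ 0.531 -0.025  0.147] [0.548 0.005 0.224]
top press 0.76 [234. 167. 279. 243.] 2822 [ 0.528 -0.007  0.106] [ 0.459 -0.058 -0.002] [0.633 0.039 0.234]
top press 0.68 [148. 170. 197. 243.] 2947 [0.514 0.158 0.106] [ 0.445  0.117 -0.002] [0.623 0.232 0.226]
top skiver_knob 0.75 [331. 195. 355. 207.] 256 [ 0.521 -0.178  0.218] [ 0.507 -0.245  0.005] [ 0.568 -0.168  0.228]
[[0.001, -0.957, -0.289, 0.074], [1.0, 0.0, 0.001, 0.001], [-0.001, -0.289, 0.957, -0.182], [0.0, 0.0, 0.0, 1.0]] 0.0187
```

View pics/top.png

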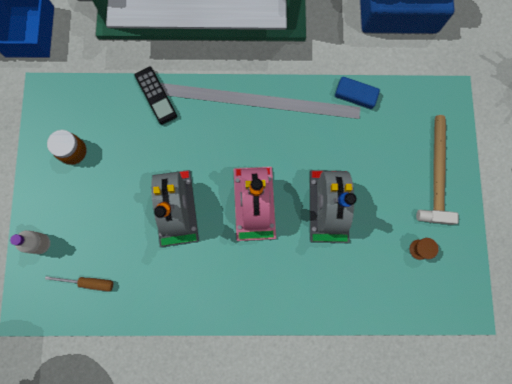

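View pics/side.png

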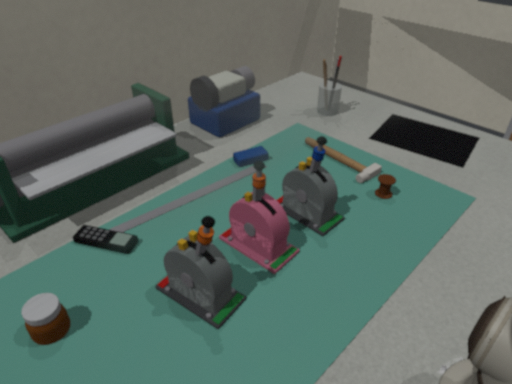

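The orange press is the left grey one (top px ~175,208). Pink look-alike is at (256,203) and the blue-collared skiver at (332,205). Next I'll measure the press's yaw and the collar and knob positions.

```bash
cat > h.py <<'E'
import numpy as np,cv2
def pts(d,m,K,T):
    K=np.array(K);T=np.array(T);m=m&(d>0);v,u=np.nonzero(m);z=d[m]
    return np.c_[(u-K[0,2])/K[0,0]*z,(v-K[1,2])/K[1,1]*z,z]@T[:3,:3].T+T[:3,3]
def colour(im,name):
    h=cv2.cvtColor(im,cv2.COLOR_RGB2HSV);H,S,V=[h[:,:,i].astype(int) for i in range(3)]
    return {"orange":(H>=5)&(H<=17)&(S>150)&(V>80),"yellow":(H>=19)&(H<=30)&(S>150)&(V>80),
     "red":((H<5)|(H>174))&(S>150)&(V>60),"green":(H>=50)&(H<=70)&(S>150),"black":V<45}[name]
E
python3 - <<'E'
from plant import cams
from h import *
for c in("side","top"):
    z=np.load(c+".npz");im,d=z["im"],z["d"];i=cams.camera_info(c)
    box=np.zeros(d.shape,bool)
    if c=="top": box[160:255,140:210]=1
    else: box[205:335,150:252]=1
    for n in("orange","yellow","red","green","black"):
        m=colour(im,n)&box; P=pts(d,m,i["K"],i["extrinsics"])
        if n=="black":P=P[P[:,2]>0.19]
        if len(P):print(c,n,len(P),np.median(P,0).round(4),np.percentile(P,5,0).round(3),np.percentile(P,95,0).round(3))
        if n in("red","green"):
            Q=P[P[:,2]<0.03][:,:2].astype(np.float32)
            if len(Q)>5:print("   rect",[np.round(a,3) for a in cv2.minAreaRect(Q)],Q.mean(0))
E
```

```text
side orange 146 [0.4999 0.1765 0.1905] [0.49  0.16  0.176] [0.512 0.181 0.196]
side yellow 123 [0.5475 0.1658 0.1486] [0.542 0.158 0.137] [0.556 0.194 0.153]
side red 102 [0.6079 0.2039 0.0141] [0.596 0.011 0.012] [0.621 0.22  0.017]
   rect [array([0.61 , 0.114]), array([0.017, 0.218]), np.float64(4.625)] [0.6086973  0.13041748]
side green 245 [0.4605 0.1643 0.0134] [0.452 0.128 0.012] [0.469 0.197 0.015]
   rect [array([0.46 , 0.161]), array([0.016, 0.078]), np.float64(7.413)] [0.46030143 0.16307066]
side black 101 [0.4911 0.1705 0.2214] [0.485 0.163 0.214] [0.498 0.176 0.225]
top orange 79 [0.5088 0.1603 0.1918] [0.492 0.156 0.177] [0.518 0.173 0.198]
top yellow 108 [0.5494 0.1673 0.149 ] [0.542 0.156 0.137] [0.558 0.194 0.153]
top red 52 [0.6126 0.1521 0.0109] [0.605 0.144 0.008] [0.62  0.16  0.014]
   rect [array([0.612, 0.153]), array([0.016, 0.019]), np.float64(2.895)] [0.61242545 0.15234281]
top green 55 [0.4612 0.1556 0.0115] [0.45  0.126 0.008] [0.471 0.196 0.014]
   rect [array([0.461, 0.162]), array([0.016, 0.078]), np.float64(8.143)] [0.46123508 0.15716638]
top black 100 [0.4945 0.1656 0.2219] [0.486 0.158 0.217] [0.502 0.174 0.225]
```

```bash
cat >> h.py <<'E'
from scipy.spatial.transform import Rotation as R
H=np.array([0.5345,0.172,0.070]);YAW=0.135
def pose(th,r,yaw=None,h=None,dtilt=0,pz=0.0187):
    yaw=YAW if yaw is None else yaw;h=H if h is None else h
    Rz=R.from_euler('z',yaw).as_matrix()
    u=Rz@[np.sin(th),0,np.cos(th)]
    M=Rz@R.from_euler('y',th+dtilt).as_matrix()@np.diag([1,-1,-1])
    return h+r*u+pz*M[:,2],M      # TCP position, orientation; grasp point at radius r
def rel(p0,M0,p,M):
    return (M0.T@(p-p0)/0.025).round(2),(np.degrees(R.from_matrix(M0.T@M).as_rotvec())/5).round(2)
E
python3 - <<'E'
from h import *
from plant import readout
s=readout.read_state();M0=R.from_rotvec(s["orientation"]).as_matrix()
p,M=pose(-0.26,0.214);print(p,rel(s["ee_pos"],M0,p,M))
E
```

```text
[0.48474899 0.16524251 0.25873596] (array([16.86, 13.36, -2.69]), array([ 0.62,  2.94, -4.68]))
```

Request:
{"fn": "move_arm", "kwargs": {
  "deltas": [
    {"jaw":1,"slide":[0.8,0.6,-1.6],"twist":[0,0,0]},
    {"jaw":1,"slide":[2.2,1.8,-2.7],"twist":[0,0,0]},
    {"jaw":1,"slide":[3.7,2.9,-2.7],"twist":[0.1,0.5,-0.8]},
    {"jaw":1,"slide":[5.2,4.1,-2.7],"twist":[0.2,1,-1.5]},
    {"jaw":1,"slide":[6.7,5.3,-2.7],"twist":[0.3,1.5,-2.4]},
    {"jaw":1,"slide":[8.2,6.5,-2.7],"twist":[0.4,2,-3.1]},
    {"jaw":1,"slide":[9.7,7.7,-2.7],"twist":[0.5,2.4,-3.9]},
    {"jaw":1,"slide":[11.2,8.9,-2.7],"twist":[0.6,2.9,-4.7]},
    {"jaw":1,"slide":[12.7,10.1,-2.7],"twist":[0.6,2.9,-4.7]},
    {"jaw":1,"slide":[14.2,11.3,-2.7],"twist":[0.6,2.9,-4.7]}
  ],
  "force": 50
}}

```text
t: 1.4
ee_pos: [0.435, 0.231, 0.2596]
orientation: [-3.091, -0.214, -0.4]
wrist_force: [1.3, 0.7, -0.3]
width: 0.0853
```

```bash
python3 - <<'E'
from h import *
from plant import readout
s=readout.read_state();M0=R.from_rotvec(s["orientation"]).as_matrix()
p,M=pose(-0.26,0.214);print(s["t"],s["ee_pos"],p,rel(s["ee_pos"],M0,p,M),s["q"])
E
```

```text
1.4 [0.43504805 0.23101609 0.25959087] [0.48474899 0.16524251 0.25873596] (array([1.55, 2.88, 0.44]), array([-0.01,  0.03,  0.03])) [ 0.94658674 -0.03075057 -0.44996703  0.22320385 -0.98309564  0.65382485]
```

Request:
{"fn": "move_arm", "kwargs": {
  "deltas": [
    {"jaw":1,"slide":[0.75,1.4,0.2],"twist":[0,0,0]},
    {"jaw":1,"slide":[1.55,2.9,0.4],"twist":[0,0,0]},
    {"jaw":1,"slide":[1.55,2.9,0.4],"twist":[0,0,0]},
    {"jaw":1,"slide":[1.55,2.9,0.4],"twist":[0,0,0]},
    {"jaw":1,"slide":[1.55,2.9,0.4],"twist":[0,0,0]}
  ]
}}

```text
t: 1.9
ee_pos: [0.484, 0.1669, 0.2593]
orientation: [-3.092, -0.213, -0.399]
wrist_force: [-0.1, 0.5, 0.6]
width: 0.0854
```

```bash
python3 - <<'E'
from h import *
from plant import readout,cams
s=readout.read_state();M0=R.from_rotvec(s["orientation"]).as_matrix()
im,d=cams.snapshot("wrist");i=cams.camera_info("wrist")
T=np.eye(4);T[:3,:3]=M0;T[:3,3]=s["ee_pos"];T=T@np.array(i["T_tool_cam"])
np.savez("w.npz",im=im,d=d,T=T,K=i["K"])
cv2.imwrite("pics/w1.png",im[:,:,::-1])
p,M=pose(-0.26,0.214);print(s["t"],s["ee_pos"],rel(s["ee_pos"],M0,p,M),s["q"].round(3))
x=R.from_euler('z',YAW).as_matrix()
for n in("orange","yellow","red","black"):
    m=colour(im,n);P=pts(d,m,i["K"],T)
    P=P[(abs(P[:,:2]-H[:2])<0.13).all(1)&(P[:,2]<0.26)]
    if n=="black":P=P[(P[:,2]>0.2)]
    if n=="orange":P=P[(P[:,2]>0.15)]
    L=(P-H)@x
    if len(L):print(n,len(L),np.median(L,0).round(4),np.percentile(L,3,0).round(4),np.percentile(L,97,0).round(4))
E
```

```text
1.9 [0.48399489 0.16694355 0.25931732] (array([0.01, 0.07, 0.03]), array([-0.  ,  0.04,  0.03])) [ 0.747 -0.001 -0.405  0.179 -0.962  0.874]
orange 445 [-2.58e-02  1.00e-04  1.23e-01] [-0.0347 -0.013   0.1085] [-0.0167  0.0115  0.1252]
yellow 369 [ 0.0162 -0.0093  0.0806] [ 0.0098 -0.0197  0.0746] [0.0227 0.0196 0.0821]
red 64 [ 0.0746  0.0356 -0.0578] [ 0.0653 -0.0384 -0.0593] [ 0.0802  0.039  -0.0565]
black 620 [-0.0387 -0.0019  0.1519] [-0.0498 -0.0107  0.1478] [-0.0301  0.0089  0.1546]
```

View pics/w1.png

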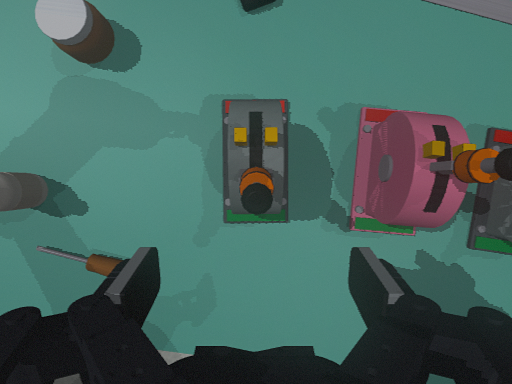

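Press sits at px (255,160), knob at (257,197), aligned with the tool's x. The lever leans about -0.26, and the gate blocks are symmetric about the slot. I'll descend along the rod and grip.

Request:
{"fn": "move_arm", "kwargs": {
  "deltas": [
    {"jaw":1,"slide":[0,0.06,1.0],"twist":[0,0,0]},
    {"jaw":1,"slide":[0,0.06,2.0],"twist":[0,0,0]},
    {"jaw":1,"slide":[0,0.06,3.0],"twist":[0,0,0]},
    {"jaw":1,"slide":[0,0.06,3.6],"twist":[0,0,0]},
    {"jaw":1,"slide":[0,0.06,4.05],"twist":[0,0,0]},
    {"jaw":1,"slide":[0,0.06,4.05],"twist":[0,0,0]}
  ]
}}

```text
t: 2.55
ee_pos: [0.5091, 0.1689, 0.1599]
orientation: [-3.094, -0.215, -0.395]
wrist_force: [-0.2, -0.7, -0.4]
width: 0.0857
```

Request:
{"fn": "move_arm", "kwargs": {
  "deltas": [
    {"jaw":-1,"slide":[0,0,0],"twist":[0,0,0]},
    {"jaw":-1,"slide":[0,0,0],"twist":[0,0,0]},
    {"jaw":-1,"slide":[0,0,0],"twist":[0,0,0]},
    {"jaw":-1,"slide":[0,0,0],"twist":[0,0,0]},
    {"jaw":-1,"slide":[0,0,0],"twist":[0,0,0]},
    {"jaw":-1,"slide":[0,0,0],"twist":[0,0,0]},
    {"jaw":-1,"slide":[0,0,0],"twist":[0,0,0]},
    {"jaw":-1,"slide":[0,0,0],"twist":[0,0,0]}
  ],
  "force": 50
}}

```text
t: 3.35
ee_pos: [0.5102, 0.1686, 0.1622]
orientation: [-3.091, -0.212, -0.4]
wrist_force: [-2.2, -0.8, 5.1]
width: 0.0204
```

```bash
python3 - <<'E'
from h import *
from plant import readout,cams
s=readout.read_state();M0=R.from_rotvec(s["orientation"]).as_matrix()
x=R.from_euler('z',YAW).as_matrix()
g=(s["ee_pos"]-0.0187*M0[:,2]-H)@x;print(s["t"],s["width"],s["wrist_force"].round(1),s["ft_torque"].round(2),"grasp local",g.round(4),np.hypot(g[0],g[2]),np.arctan2(g[0],g[2]))
ims=[cams.snapshot("wrist")[0],cams.snapshot("side")[0]]
cv2.imwrite("pics/g1.png",np.hstack([cv2.resize(ims[0][150:384,100:412],(400,300)),cv2.resize(ims[1][180:300,140:300],(400,300))])[:,:,::-1])
E
```

```text
3.35 0.020434081477402263 [-2.2 -0.8  5.1] [-0.09  1.06  0.03] grasp local [-2.930e-02 -1.000e-04  1.103e-01] 0.11409731113674877 -0.2594639795824666
```

View pics/g1.png

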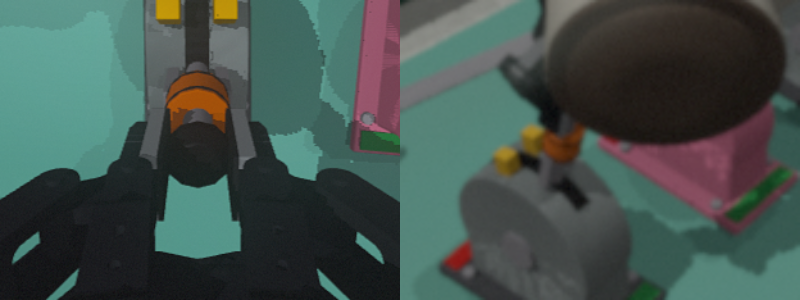

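Width 20 mm is too narrow for a 28 mm collar; it looks as if the collar squirted forward out of the pads (it sits at crop px (195,105), ahead of the fingertips). I'll measure the lever tilt.

```bash
cat >> h.py <<'E'
def look(save=None):
    from plant import readout,cams
    s=readout.read_state();M0=R.from_rotvec(s["orientation"]).as_matrix();x=R.from_euler('z',YAW).as_matrix()
    g=(s["ee_pos"]-0.0187*M0[:,2]-H)@x
    print("t",s["t"],"w",s["width"].round(4),"F",s["wrist_force"].round(1),"grasp",g.round(4),"r",np.hypot(g[0],g[2]).round(4),"th",np.arctan2(g[0],g[2]).round(3),"tilt",np.arctan2(-(M0[:,2]@x)[0],-(M0[:,2]@x)[2]).round(3))
    for c in("wrist","side","top"):
        im,d=cams.snapshot(c);i=cams.camera_info(c)
        if c=="wrist":
            T=np.eye(4);T[:3,:3]=M0;T[:3,3]=s["ee_pos"];T=T@np.array(i["T_tool_cam"])
        else:T=i["extrinsics"]
        if save:cv2.imwrite(f"pics/{save}_{c}.png",im[:,:,::-1])
        for n in("orange","black"):
            P=pts(d,colour(im,n),i["K"],T);L=(P-H)@x
            k=(abs(L[:,1])<0.02)&(abs(L[:,0])<0.1)&(L[:,2]>0.085)&(L[:,2]<0.165)
            if n=="black":k&=L[:,2]>0.125
            L=L[k]
            if len(L)>3:print(c,n,len(L),"med",np.median(L,0).round(4),np.percentile(L,3,0).round(4),np.percentile(L,97,0).round(4))
E
python3 -c "
from h import *;look('k')"
```

```text
Traceback (most recent call last):
  File "h.py", line 23, in look
    print("t",s["t"],"w",s["width"].round(4),"F",s["wrist_force"].round(1),"grasp",g.round(4),"r",np.hypot(g[0],g[2]).round(4),"th",np.arctan2(g[0],g[2]).round(3),"tilt",np.arctan2(-(M0[:,2]@x)[0],-(M0[:,2]@x)[2]).round(3))
                         ^^^^^^^^^^^^^^^^
AttributeError: 'float' object has no attribute 'round'
```

```bash
sed -i 's/s\["width"\].round(4)/round(float(s["width"]),4)/' h.py
python3 -c "
from h import *;look('k')"
```

```text
t 3.45 w 0.0207 F [-3.7 -0.2  5.3] grasp [-0.0293 -0.0002  0.1103] r 0.1141 th -0.26 tilt -0.258
wrist orange 1321 med [-0.0241 -0.0005  0.1225] [-0.0351 -0.0114  0.1068] [-0.0163  0.01    0.1253]
wrist black 2762 med [-0.0372 -0.0006  0.1523] [-0.0501 -0.0122  0.1428] [-0.0286  0.0105  0.1639]
side orange 98 med [-0.0348  0.0109  0.1155] [-0.0442 -0.0043  0.1032] [-0.0196  0.0132  0.1231]
side black 24 med [-0.046   0.0168  0.147 ] [-0.0504 -0.0009  0.1303] [-0.0405  0.02    0.1617]
```

View pics/k_wrist.png

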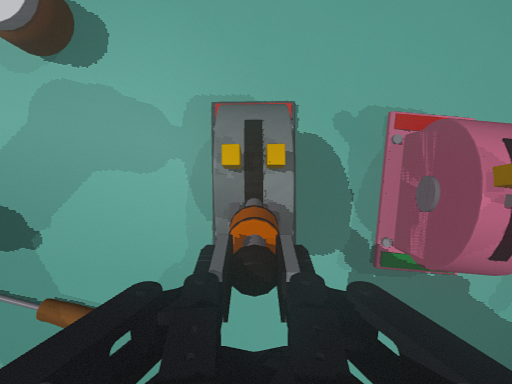

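```bash
python3 - <<'E'
from h import *
from plant import readout,cams
im,d=cams.snapshot("wrist");i=cams.camera_info("wrist");K=np.array(i["K"]);T=np.array(i["T_tool_cam"]);print(K.round(1).tolist())
Ti=np.linalg.inv(T)
for q in([0,0,0],[0.011,0.01,0],[0,0,-.0187],[-.011,.01,0]):
    c=Ti@[*q,1];print(q,(K@c[:3]/c[2])[:2].round(0))
L=pts(d,np.ones(d.shape,bool),K,T);
D=np.zeros(d.shape+(3,));D[d>0]=L
for u,v in((221,250),(215,255),(220,262),(225,275),(222,285),(285,240),(290,250),(295,262),(255,275),(255,262),(252,212),(255,235),(232,235),(230,300),(280,300)):print((u,v),D[v,u].round(4),im[v,u])
E
```

```text
[[323.0, 0.0, 253.9], [0.0, 323.0, 191.4], [0.0, 0.0, 1.0]]
[0, 0, 0] [253. 220.]
[0.011, 0.01, 0] [269. 203.]
[0, 0, -0.0187] [252. 233.]
[-0.011, 0.01, 0] [269. 237.]
(221, 250) [ 0.0105 -0.013  -0.0598] [87 90 92]
(215, 255) [ 0.0105 -0.015  -0.0642] [85 92 91]
(220, 262) [ 0.011  -0.0123 -0.0707] [86 90 93]
(225, 275) [ 0.0091 -0.0099 -0.0769] [32 38 36]
(222, 285) [ 0.0049 -0.0111 -0.077 ] [25 33 33]
(285, 240) [ 0.011   0.0146 -0.0511] [84 88 89]
(290, 250) [ 0.01    0.0161 -0.0588] [85 89 91]
(295, 262) [ 0.0109  0.0167 -0.0705] [87 90 93]
(255, 275) [-0.      0.0013 -0.062 ] [35 36 35]
(255, 262) [ 0.0069  0.0012 -0.0634] [42 40 43]
(252, 212) [ 0.0127 -0.0002 -0.0202] [126  66  27]
(255, 235) [ 0.0049  0.0013 -0.0324] [80 83 88]
(232, 235) [ 0.0044 -0.0104 -0.0313] [74 52 41]
(230, 300) [-0.1465 -0.0256  0.1266] [ 76 131 120]
(280, 300) [-0.0032  0.0109 -0.0748] [26 35 35]
```

```bash
python3 - <<'E'
from h import *
from plant import readout,cams
i=cams.camera_info("wrist");K=np.array(i["K"]);T=np.array(i["T_tool_cam"])
z=np.load("w.npz")
im2,d2=cams.snapshot("wrist")
for n,d in(("open",z["d"]),("now",d2)):
    L=pts(d,np.ones(d.shape,bool),K,T)
    k=(abs(L[:,0])<0.03)&(abs(L[:,1])<0.06)
    for a in np.arange(-0.10,0.03,0.01):
        q=L[k&(L[:,2]>=a)&(L[:,2]<a+.01)]
        if len(q)>2:print(n,round(a,3),len(q),"y pos",np.percentile(q[q[:,1]>0,1],[1,50,99]).round(3) if (q[:,1]>0).any() else '', "neg",np.percentile(q[q[:,1]<0,1],[1,50,99]).round(3) if (q[:,1]<0).any() else '',"x",q[:,0].min().round(3),q[:,0].max().round(3))
E
```

```text
open -0.1 1723 y pos [0.043 0.048 0.06 ] neg [-0.06  -0.047 -0.041] x 0.0 0.014
open -0.09 1768 y pos [0.043 0.044 0.057] neg [-0.055 -0.042 -0.042] x -0.011 0.012
open -0.08 1788 y pos [0.043 0.044 0.057] neg [-0.055 -0.042 -0.042] x -0.012 0.012
open -0.07 1428 y pos [0.043 0.044 0.057] neg [-0.055 -0.042 -0.042] x -0.012 0.011
open -0.06 553 y pos [0.043 0.043 0.05 ] neg [-0.049 -0.042 -0.042] x -0.012 0.011
now -0.1 7809 y pos [0.012 0.034 0.047] neg [-0.045 -0.033 -0.011] x -0.013 0.014
now -0.09 2282 y pos [0.012 0.022 0.042] neg [-0.041 -0.02  -0.011] x -0.012 0.014
now -0.08 1228 y pos [0.011 0.012 0.023] neg [-0.022 -0.011 -0.01 ] x -0.012 0.012
now -0.07 2444 y pos [0.    0.007 0.024] neg [-0.023 -0.007 -0.   ] x -0.012 0.011
now -0.06 1236 y pos [0.    0.011 0.024] neg [-0.023 -0.01  -0.   ] x -0.012 0.011
now -0.05 332 y pos [0.    0.013 0.024] neg [-0.022 -0.012 -0.   ] x -0.0 0.011
now -0.04 973 y pos [0.    0.006 0.012] neg [-0.011 -0.005 -0.   ] x -0.006 0.013
now -0.03 398 y pos [0.    0.006 0.013] neg [-0.013 -0.006 -0.   ] x -0.007 0.013
now -0.02 327 y pos [0.    0.007 0.014] neg [-0.013 -0.006 -0.   ] x 0.001 0.013
now -0.01 129 y pos [0.001 0.015 0.016] neg [-0.015 -0.014 -0.001] x -0.005 0.013
now -0.0 76 y pos [0.011 0.014 0.016] neg [-0.015 -0.013 -0.01 ] x 0.002 0.004
now 0.01 144 y pos [0.    0.011 0.016] neg [-0.019 -0.012 -0.   ] x 0.002 0.03
now 0.02 1372 y pos [0.    0.014 0.027] neg [-0.027 -0.014 -0.   ] x -0.017 0.03
```

View pics/k_side.png

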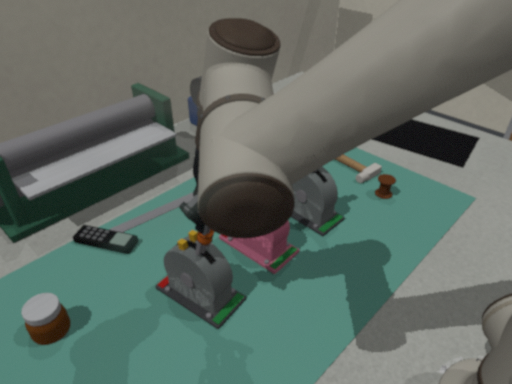

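```bash
python3 - <<'E'
from h import *
from plant import cams
i=cams.camera_info("wrist");K=np.array(i["K"]);T=np.array(i["T_tool_cam"])
d=np.load("w.npz")["d"];D=np.zeros(d.shape+(3,));D[d>0]=pts(d,np.ones(d.shape,bool),K,T)
for u in(215,255,295):
  for v in(348,355,365,380):print((u,v),D[v,u].round(3))
E
```

```text
(215, 348) [ 0.01  -0.009 -0.113]
(215, 355) [ 0.01  -0.009 -0.116]
(215, 365) [ 0.011 -0.009 -0.12 ]
(215, 380) [ 0.011 -0.008 -0.125]
(255, 348) [-0.275  0.003  0.195]
(255, 355) [ 0.01   0.001 -0.116]
(255, 365) [ 0.01   0.001 -0.12 ]
(255, 380) [ 0.012  0.001 -0.125]
(295, 348) [ 0.009  0.012 -0.113]
(295, 355) [ 0.01   0.011 -0.116]
(295, 365) [ 0.01   0.011 -0.12 ]
(295, 380) [ 0.011  0.01  -0.124]
```

Request:
{"fn": "move_arm", "kwargs": {
  "deltas": [
    {"jaw":1,"slide":[0,0,0],"twist":[0,0,0]},
    {"jaw":1,"slide":[0,0,0],"twist":[0,0,0]},
    {"jaw":1,"slide":[0,0,0],"twist":[0,0,0]},
    {"jaw":1,"slide":[0,0,0],"twist":[0,0,0]},
    {"jaw":1,"slide":[0,0,0],"twist":[0,0,0]},
    {"jaw":1,"slide":[0,0,0],"twist":[0,0,0]}
  ]
}}

```text
t: 4.3
ee_pos: [0.51, 0.1684, 0.1613]
orientation: [-3.092, -0.212, -0.399]
wrist_force: [-0.4, -0.3, 0.2]
width: 0.0852
```

```bash
python3 -c "
from h import *;look('o')"
```

```text
t 4.3 w 0.0852 F [-0.4 -0.3  0.2] grasp [-0.0295 -0.0002  0.1094] r 0.1133 th -0.264 tilt -0.256
wrist orange 1520 med [-0.0253 -0.0005  0.1223] [-0.0366 -0.013   0.1073] [-0.0165  0.0113  0.1252]
wrist black 1842 med [-0.0374 -0.001   0.152 ] [-0.0479 -0.0108  0.1479] [-0.0294  0.0087  0.1544]
side orange 148 med [-0.0337  0.0096  0.1194] [-0.0442 -0.0044  0.1034] [-0.0216  0.0129  0.1254]
side black 14 med [-0.0404  0.0093  0.1481] [-0.0447  0.001   0.1339] [-0.0348  0.011   0.1514]
```

Measured fingertips end about 45 mm short of the reported TCP, so the first close only took the knob; the lever hasn't moved. I'll advance about 40 mm further and grip the collar.

Request:
{"fn": "move_arm", "kwargs": {
  "deltas": [
    {"jaw":1,"slide":[0.02,0,0.6],"twist":[0,0,0]},
    {"jaw":1,"slide":[0.03,0,1.1],"twist":[0,0,0]},
    {"jaw":1,"slide":[0.03,0,1.4],"twist":[0,0,0]},
    {"jaw":1,"slide":[0.03,0,1.58],"twist":[0,0,0]},
    {"jaw":1,"slide":[0.03,0,1.58],"twist":[0,0,0]}
  ]
}}

```text
t: 4.95
ee_pos: [0.5205, 0.1697, 0.1229]
orientation: [-3.093, -0.212, -0.398]
wrist_force: [0.2, 0.1, 1.0]
width: 0.0854
```

Request:
{"fn": "move_arm", "kwargs": {
  "deltas": [
    {"jaw":-1,"slide":[0,0,0],"twist":[0,0,0]},
    {"jaw":-1,"slide":[0,0,0],"twist":[0,0,0]},
    {"jaw":-1,"slide":[0,0,0],"twist":[0,0,0]},
    {"jaw":-1,"slide":[0,0,0],"twist":[0,0,0]},
    {"jaw":-1,"slide":[0,0,0],"twist":[0,0,0]},
    {"jaw":-1,"slide":[0,0,0],"twist":[0,0,0]},
    {"jaw":-1,"slide":[0,0,0],"twist":[0,0,0]}
  ],
  "force": 50
}}

```text
t: 5.65
ee_pos: [0.5208, 0.1701, 0.124]
orientation: [-3.091, -0.212, -0.4]
wrist_force: [-3.1, 0.5, 5.9]
width: 0.0284
```

```bash
python3 -c "
from h import *;look('p')"
```

```text
t 5.65 w 0.0284 F [-3.1  0.5  5.9] grasp [-0.0186 -0.      0.0721] r 0.0745 th -0.252 tilt -0.258
wrist orange 2910 med [-0.0248 -0.0008  0.1218] [-0.039  -0.0128  0.1067] [-0.0161  0.0111  0.1251]
wrist black 5313 med [-0.0315 -0.0002  0.1511] [-0.0406 -0.0188  0.1275] [-0.0237  0.0189  0.164 ]
```

View pics/p_wrist.png

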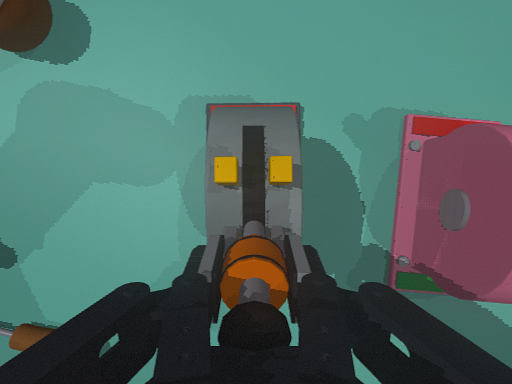

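Width 28.4 mm, and the collar at px (255,275) is between the pads. Lifting along the rod.

Request:
{"fn": "move_arm", "kwargs": {
  "deltas": [
    {"jaw":-1,"slide":[0,0,-0.2],"twist":[0,0,0]},
    {"jaw":-1,"slide":[0,0,-0.4],"twist":[0,0,0]},
    {"jaw":-1,"slide":[0,0,-0.55],"twist":[0,0,0]},
    {"jaw":-1,"slide":[0,0,-0.68],"twist":[0,0,0]},
    {"jaw":-1,"slide":[0,0,-0.68],"twist":[0,0,0]},
    {"jaw":-1,"slide":[0,0,-0.68],"twist":[0,0,0]}
  ]
}}

```text
t: 6.4
ee_pos: [0.5163, 0.1694, 0.1397]
orientation: [-3.092, -0.212, -0.399]
wrist_force: [2.3, 1.8, -3.5]
width: 0.0285
```

```bash
python3 - <<'E'
from h import *
from plant import readout
look('l')
s=readout.read_state();M0=R.from_rotvec(s["orientation"]).as_matrix();p0=s["ee_pos"]
x=R.from_euler('z',YAW).as_matrix()
# rotation about hinge by dth from present pose
for dth in(0.1,0.2,0.3,0.4,0.5,0.6,0.7,0.73,0.76):
    Q=x@R.from_euler('y',dth).as_matrix()@x.T
    print(dth,rel(p0,M0,H+Q@(p0-H),Q@M0))
E
```

```text
t 6.4 w 0.0285 F [ 2.3  1.8 -3.5] grasp [-0.0231 -0.0001  0.0878] r 0.0908 th -0.257 tilt -0.257
wrist orange 2097 med [-0.0266 -0.0009  0.1377] [-0.0371 -0.0131  0.1219] [-0.0203  0.0113  0.1409]
wrist black 5106 med [-0.035  -0.0006  0.1514] [-0.0472 -0.0179  0.1324] [-0.025   0.0183  0.1629]
0.1 (array([0.29, 0.  , 0.01]), array([ 0.  , -1.15, -0.  ]))
0.2 (array([0.57, 0.  , 0.06]), array([ 0.  , -2.29, -0.  ]))
0.3 (array([0.85, 0.  , 0.13]), array([ 0.01, -3.44, -0.  ]))
0.4 (array([1.12, 0.  , 0.23]), array([ 0.01, -4.58, -0.  ]))
0.5 (array([1.38, 0.  , 0.35]), array([ 0.01, -5.73, -0.  ]))
0.6 (array([1.63, 0.  , 0.5 ]), array([ 0.01, -6.88, -0.  ]))
0.7 (array([1.86, 0.  , 0.68]), array([ 0.01, -8.02, -0.  ]))
0.73 (array([1.92, 0.  , 0.73]), array([ 0.01, -8.37, -0.  ]))
0.76 (array([1.99, 0.  , 0.79]), array([ 0.01, -8.71, -0.  ]))
```

View pics/l_wrist.png

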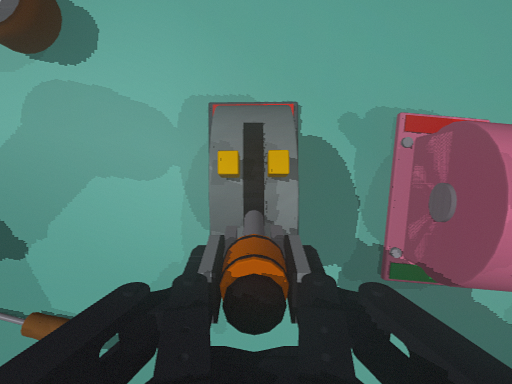

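Collar is up about 16 mm (it now sits right under the knob). Now swing the lever about the hinge.

Request:
{"fn": "move_arm", "kwargs": {
  "deltas": [
    {"jaw":-1,"slide":[0.15,0,0],"twist":[0,-0.57,0]},
    {"jaw":-1,"slide":[0.29,0,0.01],"twist":[0,-1.15,0]},
    {"jaw":-1,"slide":[0.43,0,0.03],"twist":[0,-1.72,0]},
    {"jaw":-1,"slide":[0.57,0,0.06],"twist":[0,-2.29,0]},
    {"jaw":-1,"slide":[0.71,0,0.09],"twist":[0,-2.87,0]},
    {"jaw":-1,"slide":[0.85,0,0.13],"twist":[0,-3.44,0]},
    {"jaw":-1,"slide":[0.99,0,0.18],"twist":[0,-4.0,0]},
    {"jaw":-1,"slide":[1.12,0,0.23],"twist":[0,-4.58,0]},
    {"jaw":-1,"slide":[1.12,0,0.23],"twist":[0,-4.58,0]}
  ]
}}

```text
t: 7.45
ee_pos: [0.5447, 0.1736, 0.1393]
orientation: [3.116, 0.211, -0.229]
wrist_force: [-0.4, 3.2, -4.1]
width: 0.0287
```

```bash
python3 - <<'E'
from h import *
from plant import readout
look('m')
s=readout.read_state();M0=R.from_rotvec(s["orientation"]).as_matrix();p0=s["ee_pos"];print(s["q"].round(2),s["ft_torque"].round(2))
x=R.from_euler('z',YAW).as_matrix()
for th in np.arange(0.2,0.53,0.04):
    p,M=pose(th,0.0908);print(round(th,2),rel(p0,M0,p,M))
E
```

```text
t 7.45 w 0.0287 F [-0.4  3.2 -4.1] grasp [0.013  0.0002 0.0878] r 0.0888 th 0.147 tilt 0.147
wrist orange 2283 med [ 0.0279 -0.0002  0.1368] [ 0.0189 -0.0126  0.1185] [0.0319 0.0121 0.139 ]
wrist black 5360 med [ 0.0271 -0.0002  0.1534] [ 0.0146 -0.0183  0.1334] [0.0358 0.0184 0.1625]
side orange 61 med [0.0057 0.0036 0.131 ] [ 0.0036 -0.004   0.122 ] [0.0102 0.0101 0.1424]
side black 121 med [ 0.019  -0.0041  0.1578] [ 0.0106 -0.0197  0.1312] [0.0332 0.0188 0.1641]
top orange 88 med [ 0.0082 -0.0019  0.1395] [ 0.0033 -0.0116  0.1224] [0.0143 0.0109 0.1514]
top black 78 med [0.0149 0.0045 0.1552] [ 0.0103 -0.0177  0.1355] [0.021  0.0185 0.1628]
[ 0.56  0.41 -0.06 -0.06 -1.22  1.18] [ 0.96 -0.94 -0.14]
0.2 (array([ 0.15,  0.01, -0.01]), array([ 0.  , -0.67,  0.02]))
0.24 (array([0.27, 0.01, 0.  ]), array([ 0.  , -1.13,  0.02]))
0.28 (array([0.38, 0.01, 0.01]), array([ 0.  , -1.59,  0.02]))
0.32 (array([0.5 , 0.01, 0.03]), array([ 0.  , -2.05,  0.02]))
0.36 (array([0.61, 0.01, 0.05]), array([ 0.  , -2.51,  0.02]))
0.4 (array([0.72, 0.01, 0.08]), array([ 0.  , -2.97,  0.02]))
0.44 (array([0.83, 0.01, 0.11]), array([ 0.  , -3.42,  0.02]))
0.48 (array([0.94, 0.01, 0.15]), array([ 0.  , -3.88,  0.02]))
0.52 (array([1.05, 0.01, 0.19]), array([ 0.  , -4.34,  0.02]))
```

Request:
{"fn": "move_arm", "kwargs": {
  "deltas": [
    {"jaw":-1,"slide":[0.15,0,-0.02],"twist":[0,-0.67,0]},
    {"jaw":-1,"slide":[0.27,0,0],"twist":[0,-1.13,0]},
    {"jaw":-1,"slide":[0.38,0,0.01],"twist":[0,-1.59,0]},
    {"jaw":-1,"slide":[0.5,0,0.03],"twist":[0,-2.05,0]},
    {"jaw":-1,"slide":[0.61,0,0.05],"twist":[0,-2.51,0]},
    {"jaw":-1,"slide":[0.72,0,0.08],"twist":[0,-2.97,0]},
    {"jaw":-1,"slide":[0.83,0,0.11],"twist":[0,-3.42,0]},
    {"jaw":-1,"slide":[0.94,0,0.15],"twist":[0,-3.88,0]},
    {"jaw":-1,"slide":[1.0,0,0.17],"twist":[0,-4.1,0]},
    {"jaw":-1,"slide":[1.0,0,0.17],"twist":[0,-4.1,0]}
  ]
}}

```text
t: 8.6
ee_pos: [0.5679, 0.1771, 0.1328]
orientation: [3.004, 0.205, -0.77]
wrist_force: [-1.2, 4.1, -4.0]
width: 0.0282
```

```bash
python3 - <<'E'
from h import *
look('n')
E
```

```text
t 8.6 w 0.0282 F [-1.2  4.1 -4. ] grasp [0.0428 0.0005 0.0791] r 0.09 th 0.496 tilt 0.502
wrist orange 2220 med [7.200e-02 1.000e-04 1.189e-01] [ 0.0643 -0.0123  0.1026] [0.0772 0.0126 0.1248]
wrist black 6062 med [0.0798 0.0005 0.1379] [ 0.0663 -0.0178  0.1274] [0.0997 0.0183 0.161 ]
side orange 20 med [ 0.0554 -0.0015  0.1297] [ 0.0493 -0.0084  0.1223] [0.0645 0.0052 0.1336]
side black 244 med [ 0.0698 -0.0131  0.1436] [ 0.0612 -0.0195  0.1324] [0.0955 0.0192 0.1621]
top orange 142 med [ 0.0545 -0.0007  0.1246] [ 0.0461 -0.0106  0.1122] [0.0664 0.0129 0.1334]
top black 135 med [0.069  0.0023 0.1401] [ 0.0619 -0.0196  0.1281] [0.0806 0.0185 0.155 ]
```

View pics/n_wrist.png

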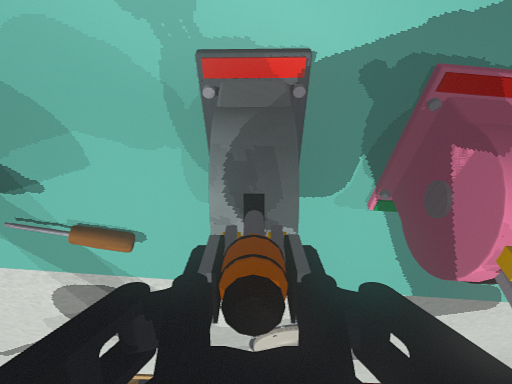

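Lever is at about 0.50, beyond the gate (the yellow blocks are now behind the collar, on the robot's side) and close to the red end. Releasing, then retreating along the rod.

Request:
{"fn": "move_arm", "kwargs": {
  "deltas": [
    {"jaw":1,"slide":[0,0,0],"twist":[0,0,0]},
    {"jaw":1,"slide":[0,0,0],"twist":[0,0,0]},
    {"jaw":1,"slide":[0,0,0],"twist":[0,0,0]},
    {"jaw":1,"slide":[0,0,0],"twist":[0,0,0]},
    {"jaw":1,"slide":[0,0,0],"twist":[0,0,0]},
    {"jaw":1,"slide":[0,0,0],"twist":[0,0,0]}
  ]
}}

```text
t: 9.35
ee_pos: [0.5687, 0.1763, 0.1337]
orientation: [3.004, 0.205, -0.768]
wrist_force: [0.7, 0.3, -0.1]
width: 0.0853
```

Request:
{"fn": "move_arm", "kwargs": {
  "deltas": [
    {"jaw":1,"slide":[0,0,-0.8],"twist":[0,0,0]},
    {"jaw":1,"slide":[0,0,-1.8],"twist":[0,0,0]},
    {"jaw":1,"slide":[0,0,-3],"twist":[0,0,0]},
    {"jaw":1,"slide":[0,0,-4],"twist":[0,0,0]},
    {"jaw":1,"slide":[0,0,-4],"twist":[0,0,0]},
    {"jaw":1,"slide":[0,0,-4],"twist":[0,0,0]}
  ]
}}

```text
t: 9.95
ee_pos: [0.6161, 0.1831, 0.221]
orientation: [3.004, 0.205, -0.768]
wrist_force: [0.3, 0.2, -0.1]
width: 0.0851
```

```bash
python3 - <<'E'
from h import *
look('z')
a=cv2.imread('pics/z_wrist.png');b=cv2.imread('pics/z_side.png')
cv2.imwrite('pics/z.png',cv2.resize(np.hstack([a,b]),(800,300)))
E
```

```text
t 9.95 w 0.0851 F [ 0.3  0.2 -0.1] grasp [9.140e-02 1.000e-04 1.674e-01] r 0.1907 th 0.5 tilt 0.501
wrist orange 513 med [ 0.0643 -0.0002  0.1076] [ 0.0577 -0.0122  0.0914] [0.0702 0.0125 0.1124]
wrist black 13 med [ 0.0806 -0.0009  0.1302] [ 0.0789 -0.0065  0.128 ] [0.0821 0.0043 0.1354]
side orange 89 med [0.0445 0.0083 0.105 ] [ 0.0381 -0.0024  0.098 ] [0.0546 0.0137 0.117 ]
side black 56 med [0.0649 0.0061 0.1404] [ 0.06   -0.0008  0.134 ] [0.0711 0.011  0.1441]
top orange 155 med [ 0.0476 -0.001   0.1103] [ 0.0384 -0.011   0.0974] [0.0626 0.012  0.1178]
top black 73 med [ 0.068  -0.      0.1397] [ 0.0607 -0.0074  0.1363] [0.0764 0.0079 0.1437]
```

View pics/z.png

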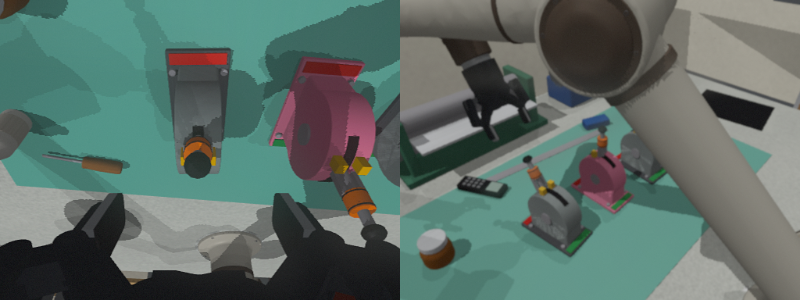

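The collar is down: its height along the rod is back to 0.125 m, against 0.1256 m at the start. The lever is still at about 0.5 and the gripper is clear.

```bash
python3 -c "
from plant import job;print(job.hand_in())"
```

```text
the job is handed in; nothing more can be done
None
```

The press is in reverse. I lifted the orange collar about 16 mm, swung the lever with the collar held up from about -0.26 to about +0.5 rad, and let go behind the gate. I handed the job in at about 10 s of robot time; hand-in reported no verdict.

- **Final checks:** the collar is back down: its height along the rod is 0.125 m, against 0.126 m before the lift. The lever stayed at about 0.5 rad, past the 0.39 rad needed. The gripper is 70 mm clear of the knob, with wrist force near zero. I never moved near the blue or pink levers, though I did not measure them again afterwards.
- **Failed check:** my first grip closed at 20 mm instead of 28 mm. The wrist depth showed the fingertips ending about 45 mm short of the reported TCP, so the jaws had only taken the knob. The lever had not moved; I opened, went about 40 mm deeper, and the second grip closed at 28.4 mm on the collar.

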